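Put the cooking things back where each kind belongs

TASK

Sort the five things left along the front of the worktop: stand the green-capped and the dark-capped spice jar in the two empty narrow bays of the wooden spice caddy (either jar in either bay), the pepper mill in the caddy's wide square bay, the garlic in the stone bowl, and the apricot jam jar on the red-brown coaster beside the plum jar. Set the jars and the mill down upright and fully onto the floor of their place without dropping them, and do not shove the caddy, the bowl or the jars already in place out of position.

Things in the scene. Friction and masses are not known exactly. Their poses are not given: they have to be found in the camera images.
- spice_dark: Loose spice jar with a dark, nearly black cap (green patch on its top), upright, 44 mm across, 105 mm high, 0.11 kg; the cap is the top 21 mm, as wide as the body. Origin: centre of the underside, z up.
- spice_green: Loose spice jar with a green cap, upright, 46 mm across, 105 mm high, 0.11 kg; the cap is the top 21 mm, as wide as the body. Origin: centre of the underside, z up.
- pepper_mill: Loose pale wooden pepper mill, upright, round, 58 mm across at the foot and 52 to 58 mm all the way up, 146 mm high (the top 8 mm are a small knob), 0.28 kg. Origin: centre of the underside, z up.
- garlic: Loose garlic bulb, 48 x 50 mm across, 51 mm high with its pointed tip up, widest at about 20 mm, 0.024 kg. Origin: centre of the underside, z up.
- jar_apricot: Loose small jar of pale orange apricot jam with a plain black lid (wider and lower than the dark-capped spice jar), upright, 56 mm across, 76 mm high (the lid is 50 mm across, the top 10 mm), 0.2 kg. Origin: centre of the underside, z up.
- caddy: Pale wooden caddy, loose, 0.9 kg, 152 x 152 mm; round-topped walls 44 mm high, dividers 8 mm; floor 10 mm above the underside. Origin: centre of the underside, x away from the robot, y left (within 15 deg). Bay centres (x, y), size in mm: mill (32, 32), 74 x 74; empty spice bays (-41, 32), 56 in x by 74 in y, and (32, -41), 74 by 56; red-capped jar (-41, -41), 56 x 56. Mill too wide for 56.
- bowl: Empty cream stoneware bowl, loose, 0.38 kg, 136 mm across the rim, 68 mm high, wall about 4 mm; sloping sides, inside about 76 mm across at the floor, which is 10 mm above its underside. Origin: centre of the underside, z up.
- coaster: Flat round red-brown wooden coaster, fixed, 158 mm across, 12 mm thick, with the plum jar on it about 44 mm off its centre on a side that varies. Origin: centre of the underside, z up; its turn about z means nothing.
- jar_plum: Small jar of pinkish plum jam with a black lid, standing on the coaster, 55 mm across, 72 mm high, loose, 0.2 kg; leave it there. Origin: centre of the underside, z up.
- spice_red: Spice jar with a red cap, standing in the near right bay of the caddy, 45 mm across, 106 mm high, loose, 0.11 kg; leave it there. Origin: centre of the underside, z up. (A fixed coffee grinder, 0.36 m high, stands behind the middle of the work: front at x = 0.70 m, y -0.09 to 0.07.)

How it is judged:
At the end, for the whole second after the job is handed in: Spice jars in the two narrow bays and mill in the wide one, on the floor (4 mm), upright (0.1 rad), within 12 mm of centre across a narrow bay, 18 along, 15 in the wide; red-capped jar in its bay; garlic in the bowl (50 mm); both jams upright on the coaster, 55 mm from its centre; all at rest ((((x of spice_dark in the frame of caddy between -0.053 and -0.029 m and y of spice_dark in the frame of caddy between 0.014 and 0.05 m and z of spice_dark in the frame of caddy below 0.014 m and angle between spice_dark's own z axis and vertical below 0.1 rad) and (x of spice_green in the frame of caddy between 0.014 and 0.05 m and y of spice_green in the frame of caddy between -0.053 and -0.029 m and z of spice_green in the frame of caddy below 0.014 m and angle between spice_green's own z axis and vertical below 0.1 rad)) or ((x of spice_dark in the frame of caddy between 0.014 and 0.05 m and y of spice_dark in the frame of caddy between -0.053 and -0.029 m and z of spice_dark in the frame of caddy below 0.014 m and angle between spice_dark's own z axis and vertical below 0.1 rad) and (x of spice_green in the frame of caddy between -0.053 and -0.029 m and y of spice_green in the frame of caddy between 0.014 and 0.05 m and z of spice_green in the frame of caddy below 0.014 m and angle between spice_green's own z axis and vertical below 0.1 rad))) and x of pepper_mill in the frame of caddy between 0.017 and 0.047 m and y of pepper_mill in the frame of caddy between 0.017 and 0.047 m and z of each of pepper_mill, spice_red in the frame of caddy below 0.014 m and angle between each of pepper_mill, spice_red, bowl, jar_apricot, jar_plum's own z axis and vertical below 0.1 rad and x of spice_red in the frame of caddy between -0.053 and -0.029 m and y of spice_red in the frame of caddy between -0.053 and -0.029 m and horizontal distance between garlic and bowl below 0.05 m and z of garlic in the frame of bowl below 0.055 m and horizontal distance between each of jar_apricot, jar_plum and coaster below 0.055 m and z of jar_apricot in the frame of coaster between 0.008 and 0.016 m and z of jar_plum in the frame of coaster between 0.008 and 0.016 m and linear speed of each of spice_dark, spice_green, pepper_mill, garlic, jar_apricot, jar_plum, spice_red below 0.02 m/s); the robot touches nothing.
It fails at once if the plum jar already on the coaster is pushed more than 2.5 cm or tipped (distance of jar_plum from where it was at the start of the episode above 0.025 m or angle between jar_plum's own z axis and vertical above 0.35 rad).
It fails at once if the red-capped jar already in the caddy is lifted out, tipped or carried more than 4 cm along (distance of spice_red from where it was at the start of the episode above 0.04 m or angle between spice_red's own z axis and vertical above 0.35 rad).
It fails at once if the caddy or the bowl is shifted more than 4 cm (distance of any of caddy, bowl from where it was at the start of the episode above 0.04 m).
It fails at once if a jar or the mill is knocked over or laid down (angle between any of spice_dark, spice_green, pepper_mill, jar_apricot's own z axis and vertical above 0.8 rad).
It fails at once if a jar or the mill is dropped (let go and falling faster than 0.8 m/s, a fall of over 3 cm) ((linear speed of spice_dark above 0.8 m/s and contact force between the fingers and spice_dark below 0.1 N) or (linear speed of spice_green above 0.8 m/s and contact force between the fingers and spice_green below 0.1 N) or (linear speed of pepper_mill above 0.8 m/s and contact force between the fingers and pepper_mill below 0.1 N) or (linear speed of jar_apricot above 0.8 m/s and contact force between the fingers and jar_apricot below 0.1 N)).
It also fails if it takes over 141 s, if anything falls off the work surface, if the arm or the gripper's body presses on something with over 40 N, if the wrist force passes 120 N, or if a joint passes its speed limit or range.

ROBOT

A 6-joint arm with a two-finger parallel gripper is mounted at the origin on a cart in front of the work surface, level with it; the furniture and walls round the work are solid. World frame = base frame: x ahead of the robot, y to its left, z up, the work surface at z = 0. Lengths are in m, angles in rad, forces in N, time in s.
With the tool pointing down it reaches from about 0.35 to 0.975 m from the base axis. Payload 4.9 kg.
Tool frame: the origin (TCP) lies midway between the tips of the shut fingers; the grasp point (between the pads) lies 19 mm behind it; z points along the fingers, y is the line along which they close (so a half turn about z gives the same grasp; the last joint's range is limited). The gripper opens to 85 mm and grips with 20 to 120 N. Pads are 22 mm wide; open, the fingers measure 114 mm over their backs; the gripper's body (76 mm by 85 mm) begins 54 mm behind the grasp point. The pads swing forward as they close: fully open they stand 13 mm farther back than shut.
Start: joints at [1.141, 0.053, 1.613, -0, 1.476, -0.119], TCP at [0.191, 0.595, 0.211] pointing down, gripper open.
Joint ranges: [-3.01, 3.01], [-1.01, 2.22], [0.06, 2.58], [-1.02, 4.17], [0.09, 2.62], [-3.14, 3.14]. Speed limits (rad/s): [2.57, 2.57, 3.14, 3.14, 3.14, 3.14].

INTERFACE

Orientations are given as a unit quaternion [w, x, y, z].
In Python, from plant import manip gives the robot as it stands.
- The arm moves only by the tool shift_gripper, called after ">>>" as name([rows], argument=value, ...), one row to a line, values as JSON. Schema: {"type":"object","properties":{"steps":{"type":"array","items":{"type":"array","items":{"type":"array","items":{"type":"number"},"minItems":7,"maxItems":7},"minItems":1,"maxItems":5},"minItems":1,"maxItems":1},"only":{"type":"string"},"quiet":{"type":"boolean"},"lines":{"type":"string"}},"required":["steps"],"additionalProperties":false}. steps is a list that holds a single list of rows (three levels of brackets), with 1 to 5 rows, each of 7 numbers: the opening from 0.0 (shut) to 1.0 (fully open), then dx, dy, dz in units of 5 mm, then a rotation vector rx, ry, rz in units of 0.2 rad; each row shifts and turns the commanded pose from where the row before left it, along the tool's axes as they then stand; what a row does not reach is not made up. A row lasts 1/8 s, in which the tool goes at most 0.0625 m and 0.188 rad, less where a joint would pass 70% of its speed; a pose out of reach is approached as far as the arm can. The fingers move at their own pace and stop on an object; the grip force is fixed at half the most. Time passes only in rows, so rows that do not move let the fingers close. The tool returns the time, the measured TCP pose, the force, the opening and the grip force at its end. only (a regular expression) keeps the lines of the reply that match it, lines (a string "A,B") keeps lines A to B, and quiet returns only ok. Input that does not fit is refused with a message, and nothing moves.
- manip.state(): the state, without advancing time (a new reading comes with each control period).
- manip.grab_frame(name): name is "scene" or "side" or "wrist"; returns the picture (480x640x3 uint8, red, green, blue); there is no depth.
- manip.camera_params(name): a dict with "intrinsics" (3x3 intrinsics, pixels), "k1" (the pictures are not rectified: a ray, as slopes to the right and down, at radius r is drawn at 1 + k1 r^2 times it, then the intrinsics apply), "xyz" and "orientation" of the camera in the world. Camera axes: x right, y down, z forward; pixel columns grow to the right and rows downward; lengths in m; the calibration is good to about 2 mm. A picture is of the moment at which its call begins: read the wrist's pose just before it. camera_params takes no time and is no camera call; for the wrist camera it gives the pose at the moment of the call.
- manip.job_done(): hands the job in; it is judged then, once.
The state is a dict: "time": time; "joint_pos": joint angles; "joint_vel": joint speeds; "joint_efforts": joint torques, N m; "tool_pos": TCP position; "tool_rot": TCP orientation; "contact_force": force on the tool from outside, world axes, zero at the start; "ft_torque": the same for the moment, N m; "gripper_width": opening from 0.0 (shut) to 1.0 (fully open); "grasp_force": force on a finger pad.
Only numpy, scipy, OpenCV 4.12 (cv2) and the standard library are available. Lean on these libraries where they do the work, as an engineer would, in place of code of your own. Each camera call takes 0.05 s, during which the arm holds its last target. There are 200 camera calls.

## Working session

There is one attempt and no reset: what is moved stays moved. The work goes in short steps, Python scripts to look and compute and a tool call to move; the robot and the scene stay as the last step left them, time stands still between calls to the robot, and variables do not carry over. Pictures are saved under pics/ and viewed, at most 14 in all, crops included, and the job is handed in when it is done.

```bash
ls; mkdir -p pics
```

Run:
```python
from plant import manip
import cv2
for n in("scene","side"):
    cv2.imwrite(f"pics/{n}0.png",manip.grab_frame(n)[:,:,::-1]); print(n,manip.camera_params(n))
print(manip.camera_params("wrist")); print(manip.state())
```

```text
pics
plant.py
scene {'intrinsics': array([[433.24425822,   0.        , 317.68018155],
       [  0.        , 433.24425822, 239.63521208],
       [  0.        ,   0.        ,   1.        ]]), 'k1': 0.004889597937477908, 'xyz': array([ 0.05876262, -0.39244203,  0.65339844]), 'orientation': array([-0.34854144,  0.84481643, -0.37761856,  0.14902448])}
side {'intrinsics': array([[491.56987014,   0.        , 309.08129979],
       [  0.        , 491.56987014, 244.7832718 ],
       [  0.        ,   0.        ,   1.        ]]), 'k1': -0.12337502262452617, 'xyz': array([0.49464391, 0.62895928, 0.6190554 ]), 'orientation': array([ 0.01278417, -0.01204257,  0.91053775, -0.41305272])}
{'intrinsics': array([[354.81021477,   0.        , 314.0173132 ],
       [  0.        , 354.81021477, 242.79459083],
       [  0.        ,   0.        ,   1.        ]]), 'k1': -0.02221012036211337, 'xyz': array([0.11589904, 0.61928085, 0.37378626]), 'orientation': array([0.12741456, 0.79754532, 0.58246195, 0.09178814])}
{'time': 0.1, 'joint_pos': array([ 1.14101501e+00,  5.32730937e-02,  1.61418272e+00,  1.16988036e-05,
        1.47603163e+00, -1.19041592e-01]), 'joint_vel': array([-0.00035032, -0.00187912, -0.00358422,  0.00359491,  0.0013426 ,
        0.00016513]), 'joint_efforts': array([ 1.39150766e-04, -3.94901168e+01, -3.71363211e+01, -1.45998674e-04,
        3.92966977e-03, -2.52227039e-06]), 'tool_pos': array([0.19086252, 0.59449248, 0.21018147]), 'tool_rot': array([-2.62330485e-04,  1.54745998e-01,  9.87953834e-01, -9.10370892e-04]), 'contact_force': array([-0.9829676 ,  0.48729216, -0.59474154]), 'ft_torque': array([-0.01116685, -0.00427268,  0.00605067]), 'grasp_force': 0.0, 'gripper_width': 1.0014707124985704}
```
View pics/scene0.png

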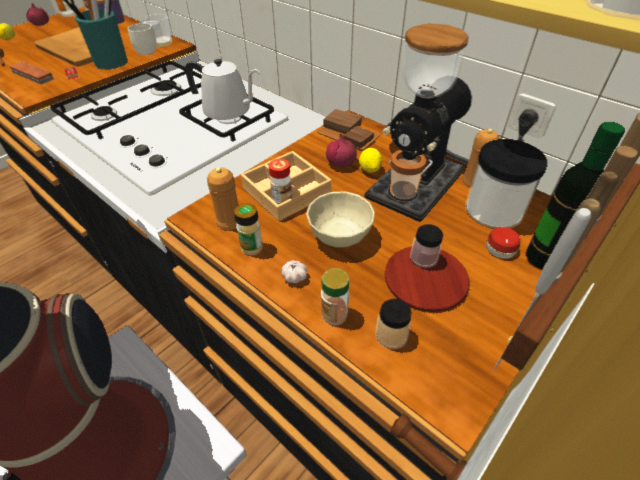

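View pics/side0.png

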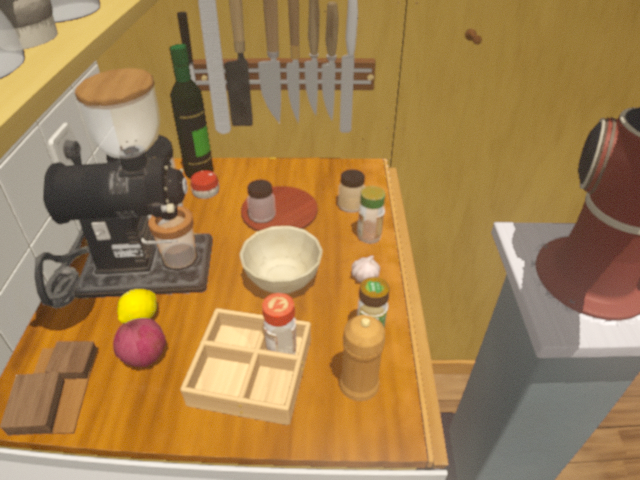

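Run:
```python
import cv2
a=cv2.imread("pics/scene0.png")[140:360,165:485]; cv2.imwrite("pics/sc_crop.png",cv2.resize(a,None,fx=2.5,fy=2.5,interpolation=cv2.INTER_CUBIC))
a=cv2.imread("pics/side0.png")[160:430,170:430]; cv2.imwrite("pics/si_crop.png",cv2.resize(a,None,fx=2.2,fy=2.2,interpolation=cv2.INTER_CUBIC))
```

View pics/sc_crop.png

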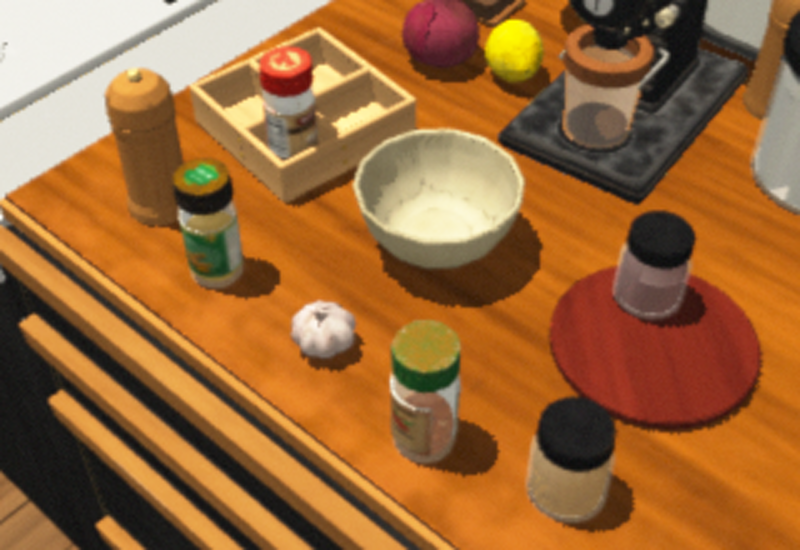

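View pics/si_crop.png

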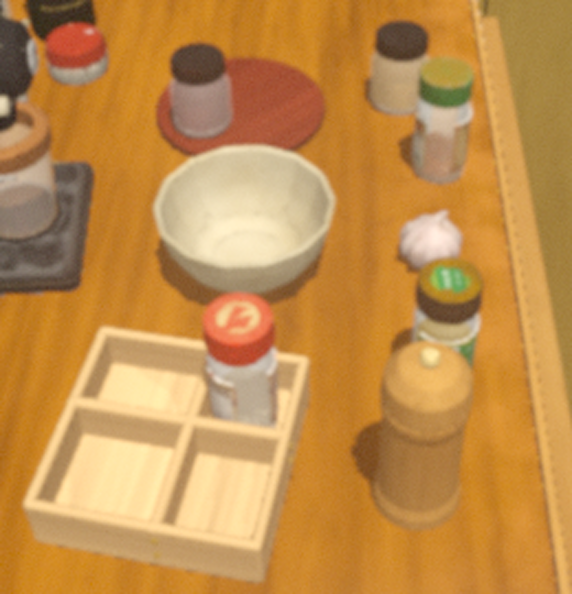

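Create h.py:
```python
import numpy as np, cv2
from scipy.spatial.transform import Rotation as R
from plant import manip
def rot(q): return R.from_quat([q[1],q[2],q[3],q[0]])
def ray(p,uv):
    K=p["intrinsics"]; d=(np.array(uv)-K[:2,2])/K[0,0]; s=d.copy()
    for _ in range(10): s=d/(1+p["k1"]*(s@s))
    return np.array(p["xyz"]),rot(p["orientation"]).apply([*s,1.])
def onz(p,uv,z):
    o,d=ray(p,uv); return o+d*(z-o[2])/d[2]
def tri(p,a,q,b):
    o,d=ray(p,a); e,f=ray(q,b); d/=np.linalg.norm(d); f/=np.linalg.norm(f)
    s=np.linalg.lstsq(np.c_[d,-f],e-o,rcond=None)[0]; A=o+d*s[0];B=e+f*s[1]
    return (A+B)/2,np.linalg.norm(A-B)
def tp():
    s=manip.state(); return s["tool_pos"],rot(s["tool_rot"]),s
def go(x,y,z,yaw=None,n=True):
    "delta in tool axes to reach world xyz, tool down; yaw=direction of closing axis (mod pi) in world"
    p,r,s=tp(); d=r.inv().apply(np.array([x,y,z])-p)
    M=r.as_matrix(); out=dict(d=d.round(4))
    if yaw is not None:
        c=np.array([np.cos(yaw),np.sin(yaw),0])
        if c@M[:,1]<0:c=-c
        zz=np.array([0,0,-1.]); T=np.c_[np.cross(c,zz),c,zz]
        out["rv"]=(r.inv()*R.from_matrix(T)).as_rotvec().round(4)
    print(out)
```

Run:
```python
from h import *
C,S=manip.camera_params("scene"),manip.camera_params("side")
sc=lambda u,v:(165+u/2.5,140+v/2.5); si=lambda u,v:(170+u/2.2,160+v/2.2)
D=dict(mill=((134,75),(430,357)),dark=((202,177),(450,278)),green=((427,347),(447,76)),apr=((577,420),(402,38)),garl=((322,310),(440,213)),
plum=((662,232),(198,60)),red=((286,68),(239,316)),bowlrim=((440,190),(246,200)),coast=((655,345),(242,108)),
cL=((192,90),(265,548)),cB=((281,187),(308,358)),cT=((318,32),(32,503)),cR=((414,100),(107,330)))
for k,(a,b) in D.items():
    P,e=tri(C,sc(*a),S,si(*b)); print(k,P.round(4),round(e,4))
for k in"cL","cB","cT","cR": print(k,onz(C,sc(*D[k][0]),.044).round(4),onz(S,si(*D[k][1]),.044).round(4))
```

```text
mill [0.4434 0.2282 0.1398] 0.0005
dark [0.4226 0.1301 0.1034] 0.0002
green [ 0.4099 -0.1053  0.1001] 0.0026
apr [ 0.4435 -0.2035  0.0734] 0.0052
garl [0.419  0.004  0.0467] 0.0029
plum [ 0.6235 -0.155   0.0804] 0.0031
red [0.5575 0.1741 0.1111] 0.0022
bowlrim [0.5675 0.0117 0.0632] 0.0022
coast [ 0.5902 -0.1857  0.0038] 0.001
cL [0.5394 0.2923 0.0376] 0.0034
cB [0.5134 0.1402 0.0283] 0.0083
cT [0.6848 0.2681 0.0392] 0.0005
cR [0.6622 0.124  0.04  ] 0.0033
cL [0.5362 0.2851 0.044 ] [0.5373 0.2969 0.044 ]
cB [0.4975 0.1271 0.044 ] [0.5165 0.1507 0.044 ]
cT [0.6802 0.263  0.044 ] [0.6829 0.2713 0.044 ]
cR [0.6604 0.1208 0.044 ] [0.6594 0.1288 0.044 ]
```

Run:
```python
from h import *
go(.55,.2,.36,np.pi/2)
p=manip.camera_params("wrist");_,r,_=tp();print(r.inv().apply(p["xyz"]-tp()[0]), (r.inv()*rot(p["orientation"])).as_matrix().round(3))
```

```text
{'d': array([-0.4625, -0.2661, -0.1494]), 'rv': array([-0.0018, -0.0005, -0.3107])}
[ 0.07899138  0.00037249 -0.1635871 ] [[ 0.001 -0.951 -0.31 ]
 [ 1.     0.001  0.   ]
 [ 0.    -0.31   0.951]]
```

Careful with the scale: shifts go in units of 5 mm and turns go in units of 0.2 rad. That gives: -0.06 m is -12, -0.05 m is -10.

>>> shift_gripper([
  [[1,0,0,-12,0,0,0],[1,-8,-4,-8,0,0,0],[1,-9,-5,-6,0,0,0],[1,-10,-6,-4,0,0,0],[1,-10,-6,0,0,0,0]],
])

```text
time: 0.72
tool_pos: [0.3365, 0.4376, 0.3636]
tool_rot: [0.001, 0.154, 0.988, 0.002]
contact_force: [0.3, 0.5, 0.7]
gripper_width: 0.999
grasp_force: 0.0
```

>>> shift_gripper([
  [[1,-10,-6,0,0,0,0],[1,-10,-6,0,0,0,0],[1,-10,-6,0,0,0,0],[1,-10,-6,0,0,0,0],[1,-10,-6,0,0,0,0]],
])

```text
time: 1.35
tool_pos: [0.5281, 0.2176, 0.3608]
tool_rot: [-0.0, 0.155, 0.988, -0.0]
contact_force: [1.5, 1.0, 0.3]
gripper_width: 0.998
grasp_force: 0.0
```

>>> shift_gripper([
  [[1,-5,-2,0,0,0,0],[1,0,0,0,0,0,-0.775],[1,0,0,0,0,0,-0.775],[1,0,0,0,0,0,0],[1,0,0,0,0,0,0]],
])

```text
time: 1.98
tool_pos: [0.5479, 0.2021, 0.361]
tool_rot: [-0.0, 0.001, 1.0, -0.0]
contact_force: [0.2, -1.0, 0.0]
gripper_width: 1.002
grasp_force: 0.0
```

Run:
```python
from h import *
import json
p=manip.camera_params("wrist"); cv2.imwrite("pics/w1.png",manip.grab_frame("wrist")[:,:,::-1])
import pickle; pickle.dump(p,open("w1.pkl","wb")); go(.55,.2,.36,np.pi/2)
```

```text
{'d': array([-0.0021, -0.0021,  0.001 ]), 'rv': array([-0.0001, -0.0004, -0.0023])}
```

View pics/w1.png

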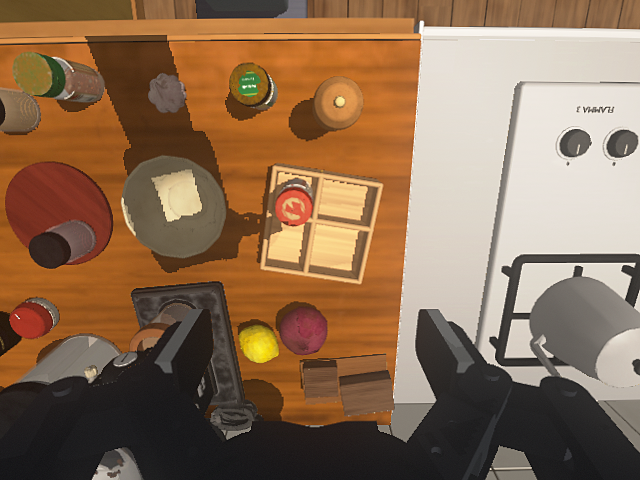

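Run:
```python
from h import *
import pickle
p=pickle.load(open("w1.pkl","rb")); C,S=manip.camera_params("scene"),manip.camera_params("side")
sc=lambda u,v:(165+u/2.5,140+v/2.5); si=lambda u,v:(170+u/2.2,160+v/2.2)
D=dict(mill=((340,101),.146,(134,75),(430,357)),dark=((250,83),.105,(202,177),(450,278)),green=((37,76),.105,(427,347),(447,76)),garl=((167,92),.03,(322,330),(432,240)),
plum=((50,249),.084,(662,232),(198,60)),red=((294,208),.116,(286,68),(239,316)),bowlrim=((174,206),.068,(440,190),(246,200)),coast=((59,215),.012,(655,345),(242,108)))
for k,(a,z,b,c) in D.items(): print(k,onz(p,a,z).round(4),tri(p,a,C,sc(*b))[0].round(4),tri(p,a,S,si(*c))[0].round(4))
Q=np.array([onz(p,u,.044)[:2] for u in[(275,165),(383,183),(362,283),(261,268)]]);print(Q.round(4),Q.mean(0).round(4))
for i in range(4):
    e=Q[(i+1)%4]-Q[i]; print(np.linalg.norm(e).round(4),np.degrees(np.arctan2(e[1],e[0])).round(1))
# apricot + green: mask-free fallback
```

```text
mill [0.4439 0.2283 0.146 ] [0.4436 0.2286 0.1396] [0.4434 0.2287 0.1402]
dark [0.4225 0.1327 0.105 ] [0.4229 0.1317 0.1021] [0.4228 0.1329 0.1062]
green [ 0.4129 -0.1015  0.105 ] [ 0.4119 -0.1053  0.0995] [ 0.4103 -0.1062  0.0985]
garl [0.4242 0.0117 0.03  ] [0.4229 0.0076 0.0188] [0.4229 0.0079 0.0201]
plum [ 0.6208 -0.1493  0.084 ] [ 0.6241 -0.1544  0.0795] [ 0.6217 -0.1512  0.0817]
red [0.5592 0.1787 0.116 ] [0.5608 0.1785 0.1066] [0.5582 0.1789 0.1175]
bowlrim [0.5667 0.0182 0.068 ] [0.569  0.0144 0.0594] [0.5669 0.019  0.0704]
coast [ 0.5917 -0.1803  0.012 ] [ 0.5927 -0.1859  0.0032] [ 0.5915 -0.185   0.0047]
[[0.5167 0.1503]
 [0.5407 0.2955]
 [0.6884 0.273 ]
 [0.6642 0.1247]] [0.6025 0.2109]
0.1472 80.6
0.1493 -8.7
0.1503 -99.2
0.1498 170.1
```

Scaled: 0.042 m is 8.4, 0.04 m is 8, -0.176 rad is -0.88.

>>> shift_gripper([
  [[1,8.4,-4.6,8,0,0,-0.88],[1,0,0,8,0,0,-0.88],[1,0,0,8,0,0,-0.88],[1,0,0,8,0,0,-0.88],[1,0,0,0,0,0,-0.88]],
])

```text
time: 2.65
tool_pos: [0.5032, 0.1787, 0.1964]
tool_rot: [-0.004, -0.428, 0.904, 0.001]
contact_force: [-0.4, -0.3, 0.7]
gripper_width: 1.002
grasp_force: 0.0
```

>>> shift_gripper([
  [[1,0,0,0,0,0,-0.88],[1,0,0,0,0,0,-0.88],[1,0,0,0,0,0,-0.88],[1,0,0,0,0,0,0],[1,0,0,0,0,0,0]],
])

```text
time: 3.28
tool_pos: [0.506, 0.1792, 0.2014]
tool_rot: [0.0, -0.646, 0.763, -0.0]
contact_force: [-0.4, 0.7, 0.2]
gripper_width: 0.997
grasp_force: 0.0
```

Run:
```python
from h import *
go(.4226,.132,.2,np.radians(170.7)); print(tp()[2]["joint_pos"])
```

```text
{'d': array([0.0603, 0.0744, 0.0013]), 'rv': array([-0.0001,  0.    , -0.004 ])}
[ 2.01663038e-01 -1.53170970e-01  1.82806352e+00  5.45991199e-06
  1.46661979e+00 -2.77357506e+00]
```

Scaled: 0.05 m is 10, 0.039 m is 7.8.

>>> shift_gripper([
  [[1,6,7.4,0,0,0,0],[1,6,7.4,0,0,0,0],[1,0,0,10,0,0,0],[1,0,0,10,0,0,0],[1,0,0,7.8,0,0,0]],
])

```text
time: 3.9
tool_pos: [0.4225, 0.1318, 0.0606]
tool_rot: [-0.0, -0.646, 0.763, 0.0]
contact_force: [-0.7, 0.9, 0.4]
gripper_width: 0.996
grasp_force: 0.0
```

>>> shift_gripper([
  [[0.6,0,0,0,0,0,0],[0,0,0,0,0,0,0],[0,0,0,0,0,0,0],[0,0,0,0,0,0,0],[0,0,0,0,0,0,0]],
])

```text
time: 4.53
tool_pos: [0.4254, 0.1323, 0.065]
tool_rot: [0.002, -0.647, 0.763, -0.001]
contact_force: [-1.1, 1.2, 5.6]
gripper_width: 0.494
grasp_force: 61.0
```

Run:
```python
from h import *
go(.4226,.132,.062,np.radians(170.7))
```

```text
{'d': array([0.0008, 0.0027, 0.003 ]), 'rv': array([-0.0045,  0.0015, -0.0015])}
```

Scaled: -0.05 m is -10, -0.045 m is -9.

>>> shift_gripper([
  [[0,0,0,-4,0,0,0],[0,0,0,-9,0,0,0],[0,0,0,-10,0,0,0],[0,0,0,-10,0,0,0],[0,0,0,0,0,0,0]],
])

```text
time: 5.15
tool_pos: [0.426, 0.1323, 0.2333]
tool_rot: [0.005, -0.647, 0.763, -0.003]
contact_force: [-0.4, 0.8, -0.7]
gripper_width: 0.496
grasp_force: 61.0
```

Run:
```python
from h import *
go(.567,.249,.075,np.radians(170.7))
```

```text
{'d': array([-0.1376, -0.1184,  0.16  ]), 'rv': array([-0.0103,  0.0031, -0.0014])}
```

>>> shift_gripper([
  [[0,-6.8,-6,0,0,0,0],[0,-6.8,-6,0,0,0,0],[0,-6.8,-5.8,0,0,0,0],[0,-7,-5.8,0,0,0,0],[0,0,0,0,0,0,0]],
])

```text
time: 5.78
tool_pos: [0.5623, 0.249, 0.2242]
tool_rot: [-0.002, -0.647, 0.762, 0.001]
contact_force: [-0.3, -0.4, -1.6]
gripper_width: 0.494
grasp_force: 61.2
```

>>> shift_gripper([
  [[0,0,0,0,0,0,0],[0,0,0,10,0,0,0],[0,0,0,10,0,0,0],[0,0,0,5,0,0,0],[0,0,0,0,0,0,0]],
])

```text
time: 6.4
tool_pos: [0.5637, 0.2476, 0.1049]
tool_rot: [0.003, -0.647, 0.763, -0.001]
contact_force: [3.3, 0.5, 1.4]
gripper_width: 0.494
grasp_force: 67.1
```

Run:
```python
from h import *
go(.567,.249,.075,np.radians(170.7))
```

```text
{'d': array([-0.0018, -0.0029,  0.03  ]), 'rv': array([-0.0058,  0.0026, -0.0023])}
```

Scaled: -0.003 m is -0.6, -0.002 m is -0.4.

>>> shift_gripper([
  [[0,-0.4,-0.6,0,0,0,0],[0,0,0,2.4,0,0,0],[0,0,0,2,0,0,0],[0,0,0,0,0,0,0]],
])

```text
time: 6.9
tool_pos: [0.5657, 0.2486, 0.0788]
tool_rot: [0.0, -0.647, 0.763, -0.001]
contact_force: [5.0, -1.6, -1.2]
gripper_width: 0.494
grasp_force: 66.4
```

Run:
```python
from h import *
go(.567,.249,.075,np.radians(170.7))
for n in("scene","side"): cv2.imwrite(f"pics/{n}1.png",manip.grab_frame(n)[:,:,::-1])
a=cv2.resize(cv2.imread("pics/scene1.png")[120:270,190:330],None,fx=3.6,fy=3.6);b=cv2.resize(cv2.imread("pics/side1.png")[270:430,170:400],None,fx=3.37,fy=3.37)
cv2.imwrite("pics/c1.png",cv2.resize(np.hstack([a[:539],b[:539,:]]) ,(800,400)))
```

```text
{'d': array([-0.0006, -0.0013,  0.0038]), 'rv': array([-0.0015, -0.0008, -0.0015])}
```

View pics/c1.png

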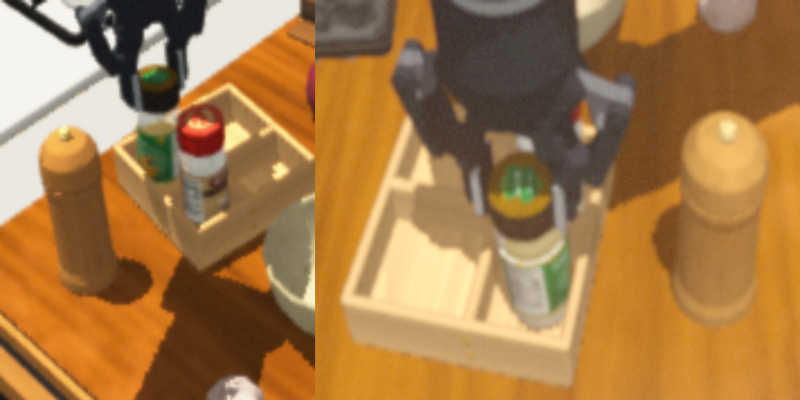

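>>> shift_gripper([
  [[0,0,-0.6,0,0,0,0],[0,0,0,0.8,0,0,0],[0,0,0,0.4,0,0,0],[0,0,0,0,0,0,0]],
])

```text
time: 7.5
tool_pos: [0.5674, 0.2492, 0.0747]
tool_rot: [-0.001, -0.647, 0.762, 0.001]
contact_force: [-3.4, -0.5, 5.2]
gripper_width: 0.494
grasp_force: 67.7
```

>>> shift_gripper([
  [[0,0,0,0.4,0,0,0],[0,0,0,0,0,0,0]],
])

```text
time: 7.75
tool_pos: [0.5678, 0.2497, 0.0746]
tool_rot: [-0.0, -0.647, 0.762, 0.001]
contact_force: [-6.3, -0.2, 11.7]
gripper_width: 0.489
grasp_force: 68.8
```

>>> shift_gripper([
  [[0.6,0,0.2,-0.4,0,0,0],[0.8,0,0,0,0,0,0],[0.8,0,0,0,0,0,0],[0.8,0,0,-6,0,0,0],[0.8,0,0,-12,0,0,0]],
])

```text
time: 8.38
tool_pos: [0.5647, 0.2482, 0.1609]
tool_rot: [-0.004, -0.647, 0.763, 0.002]
contact_force: [1.9, -0.7, 0.4]
gripper_width: 0.798
grasp_force: 0.0
```

>>> shift_gripper([
  [[1,0,0,-12,0,0,0],[1,0,0,-6,0,0,0],[1,0,0,0,0,0,0]],
])

```text
time: 8.75
tool_pos: [0.569, 0.2495, 0.2582]
tool_rot: [0.003, -0.647, 0.763, -0.001]
contact_force: [0.5, 0.2, 0.5]
gripper_width: 1.002
grasp_force: 0.0
```

Run:
```python
from h import *
import pickle
p=manip.camera_params("wrist"); cv2.imwrite("pics/w2.png",manip.grab_frame("wrist")[:,:,::-1]); pickle.dump(p,open("w2.pkl","wb")); go(.4115,-.104,.23,np.radians(170.7)); go(.4115,-.104,.23,np.radians(80.7))
```

```text
{'d': array([0.3739, 0.0967, 0.0246]), 'rv': array([-0.0018,  0.0009, -0.0014])}
{'d': array([0.3739, 0.0967, 0.0246]), 'rv': array([-8.0000e-04,  2.1000e-03,  1.5694e+00])}
```

View pics/w2.png

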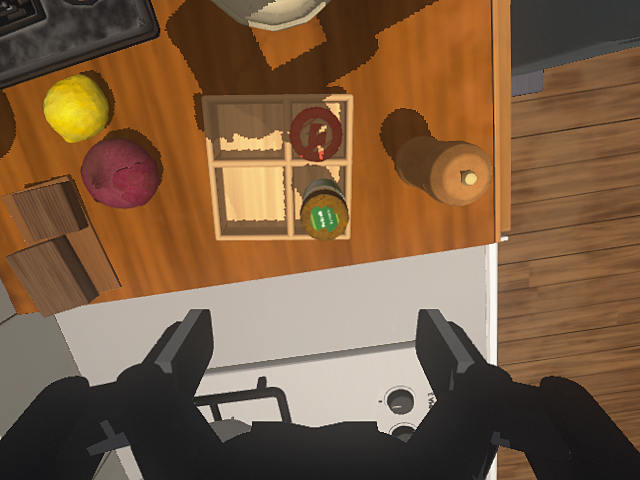

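Create cad.py:
```python
from h import *
def cad(p,corn,things):
    Q=np.array([onz(p,u,.044)[:2] for u in corn]); c=Q.mean(0) # far-right, near-right, near-left, far-left
    e=(Q[0]-Q[1])+(Q[3]-Q[2]); f=(Q[2]-Q[1])+(Q[3]-Q[0]); a=(np.arctan2(e[1],e[0])+np.arctan2(f[1],f[0])-np.pi/2)/2
    print(Q.round(4).tolist(),c.round(4),np.degrees(a).round(1)); M=np.array([[np.cos(a),-np.sin(a)],[np.sin(a),np.cos(a)]])
    for k,(u,z) in things.items():
        P=onz(p,u,z)[:2]; print(k,P.round(4),"rel",(M.T@(P-c)).round(4))
    for b in[(-.041,.032),(.032,-.041),(.032,.032)]: print(b,(c+M@b).round(4))
```

Run:
```python
from cad import *
import pickle
cad(pickle.load(open("w2.pkl","rb")),[(203,96),(352,95),(349,240),(217,240)],dict(dark=((324,216),.115),red=((316,134),.116),mill=((469,178),.146)))
```

```text
[[0.6621, 0.124], [0.5162, 0.1474], [0.539, 0.2961], [0.685, 0.2725]] [0.6006 0.21  ] -8.9
dark [0.561  0.2468] rel [-0.0448  0.0303]
red [0.5569 0.1768] rel [-0.038  -0.0395]
mill [0.4453 0.2272] rel [-0.1561 -0.0071]
(-0.041, 0.032) [0.565 0.248]
(0.032, -0.041) [0.6258 0.1645]
(0.032, 0.032) [0.6372 0.2366]
```

Scaled: 0.054 m is 10.8, 0.052 m is 10.4.

>>> shift_gripper([
  [[1,10.4,2.8,1,0,0,0],[1,10.8,2.8,1,0,0,0],[1,10.8,2.8,1,0,0,0],[1,10.8,2.8,1,0,0,0],[1,10.8,2.8,1,0,0,0]],
])

```text
time: 9.43
tool_pos: [0.453, -0.0014, 0.2261]
tool_rot: [-0.003, -0.644, 0.765, 0.001]
contact_force: [0.0, -0.7, 0.1]
gripper_width: 1.004
grasp_force: 0.0
```

>>> shift_gripper([
  [[1,10.8,2.8,0,0,0,0],[1,10.4,2.6,0,0,0,0],[1,0,0,0,0,0,0.87],[1,0,0,0,0,0,0.87],[1,0,0,0,0,0,0.87]],
])

```text
time: 10.05
tool_pos: [0.4216, -0.0399, 0.2261]
tool_rot: [-0.016, -0.389, 0.921, -0.018]
contact_force: [-0.4, 0.1, 0.1]
gripper_width: 0.997
grasp_force: 0.0
```

>>> shift_gripper([
  [[1,0,0,0,0,0,0.87],[1,0,0,0,0,0,0.87],[1,0,0,0,0,0,0.87],[1,0,0,0,0,0,0.87],[1,0,0,0,0,0,0.87]],
])

```text
time: 10.68
tool_pos: [0.4216, -0.0398, 0.226]
tool_rot: [-0.007, 0.035, 0.999, -0.023]
contact_force: [0.6, -1.2, -0.6]
gripper_width: 1.0
grasp_force: 0.0
```

>>> shift_gripper([
  [[1,0,0,0,0,0,0.87],[1,0,0,0,0,0,0],[1,0,0,0,0,0,0]],
])

```text
time: 11.05
tool_pos: [0.4222, -0.0399, 0.2277]
tool_rot: [-0.003, 0.117, 0.993, -0.024]
contact_force: [0.1, 0.9, 0.1]
gripper_width: 1.001
grasp_force: 0.0
```

Run:
```python
from h import *
import pickle
p=manip.camera_params("wrist"); cv2.imwrite("pics/w3.png",manip.grab_frame("wrist")[:,:,::-1]); pickle.dump(p,open("w3.pkl","wb")); go(.411,-.105,.062,np.radians(81.1))
```

```text
{'d': array([-0.0042, -0.0578,  0.169 ]), 'rv': array([-0.0482, -0.0024, -0.0807])}
```

View pics/w3.png

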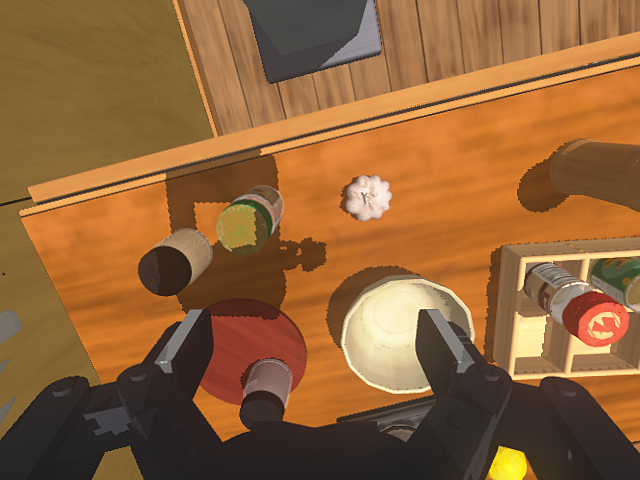

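Run:
```python
from h import *
import pickle
p=pickle.load(open("w3.pkl","rb")); q=pickle.load(open("w1.pkl","rb")); C,S=manip.camera_params("scene"),manip.camera_params("side")
sc=lambda u,v:(165+u/2.5,140+v/2.5); si=lambda u,v:(170+u/2.2,160+v/2.2)
D=dict(green=((239,228),.105,(427,347),(447,76)),apr=((165,271),.076,(577,420),(402,38)),garl=((367,198),.03,(322,330),(432,240)),
plum=((262,411),.084,(662,232),(198,60)),bowlrim=((407,334),.068,(440,190),(246,200)),coast=((253,350),.012,(655,345),(242,108)))
for k,(a,z,b,c) in D.items(): print(k,onz(p,a,z).round(4),tri(p,a,C,sc(*b))[0].round(4),tri(p,a,S,si(*c))[0].round(4))
go(.4115,-.105,.13,np.radians(81.1))
```

```text
green [ 0.4083 -0.1078  0.105 ] [ 0.4084 -0.1079  0.1047] [ 0.4091 -0.1102  0.0964]
apr [ 0.4403 -0.2026  0.076 ] [ 0.4426 -0.2042  0.0755] [ 0.4415 -0.2055  0.0707]
garl [0.4227 0.0062 0.03  ] [0.4241 0.0076 0.0182] [0.4236 0.0071 0.02  ]
plum [ 0.6173 -0.1518  0.084 ] [ 0.6242 -0.1549  0.079 ] [ 0.6221 -0.1544  0.0791]
bowlrim [0.5636 0.0178 0.068 ] [0.5749 0.0192 0.0522] [0.5662 0.0172 0.0674]
coast [ 0.5852 -0.1685  0.012 ] [ 0.6034 -0.18   -0.0142] [ 0.5864 -0.1691  0.0139]
{'d': array([-0.0046, -0.061 ,  0.1011]), 'rv': array([-0.0482, -0.0024, -0.0807])}
```

>>> shift_gripper([
  [[1,0,0,0,-0.24,-0.012,-0.4],[1,-0.8,-12,0,0,0,0],[1,0,0,0,0,0,0]],
])

```text
time: 11.48
tool_pos: [0.4168, -0.1027, 0.2289]
tool_rot: [0.001, 0.081, 0.997, -0.001]
contact_force: [0.5, 0.7, -0.9]
gripper_width: 1.006
grasp_force: 0.0
```

Run:
```python
from h import *
go(.409,-.107,.062,np.radians(81.1))
```

```text
{'d': array([ 0.0072, -0.0054,  0.1669]), 'rv': array([-0.001 ,  0.0013, -0.007 ])}
```

Scaled: 0.05 m is 10, 0.04 m is 8, -0.007 rad is -0.035.

>>> shift_gripper([
  [[1,1.4,-1,8,0,0,-0.035],[1,0,0,10,0,0,0],[1,0,0,10,0,0,0],[1,0,0,5.2,0,0,0],[1,0,0,0,0,0,0]],
])

```text
time: 12.1
tool_pos: [0.408, -0.1022, 0.0606]
tool_rot: [-0.002, 0.075, 0.997, 0.001]
contact_force: [0.5, -0.6, 0.2]
gripper_width: 1.001
grasp_force: 0.0
```

>>> shift_gripper([
  [[0.5,0,0,0,0,0,0],[0,0,0,0,0,0,0],[0,0,0,0,0,0,0],[0,0,0,0,0,0,0]],
])

```text
time: 12.6
tool_pos: [0.4116, -0.1046, 0.0654]
tool_rot: [0.003, 0.075, 0.997, -0.001]
contact_force: [-1.0, 0.2, 5.8]
gripper_width: 0.504
grasp_force: 60.9
```

>>> shift_gripper([
  [[0,0,0,-4,0,0,0],[0,0,0,-9,0,0,0],[0,0,0,-10,0,0,0],[0,0,0,-8,0,0,0],[0,0,0,0,0,0,0]],
])

```text
time: 13.22
tool_pos: [0.4116, -0.1046, 0.2225]
tool_rot: [0.005, 0.075, 0.997, -0.002]
contact_force: [-0.2, -0.7, -1.1]
gripper_width: 0.502
grasp_force: 61.2
```

```bash
python3 - <<'E'
from h import *
go(.627,.164,.075,np.radians(81.1))
E
```

```text
{'d': array([-0.1711,  0.2983,  0.1484]), 'rv': array([-0.0025,  0.0098,  0.0045])}
```

>>> shift_gripper([
  [[0,-4.9,8.5,0,0,0,0],[0,-4.9,8.5,0,0,0,0],[0,-4.9,8.5,0,0,0,0],[0,-4.9,8.5,0,0,0,0],[0,-4.9,8.5,0,0,0,0]],
])

```text
time: 13.85
tool_pos: [0.5625, 0.0893, 0.2157]
tool_rot: [-0.001, 0.075, 0.997, -0.001]
contact_force: [-0.2, -0.3, -1.3]
gripper_width: 0.502
grasp_force: 61.4
```

>>> shift_gripper([
  [[0,-4.9,8.5,0,0,0,0],[0,-4.9,8.5,0,0,0,0],[0,0,0,0,0,0,0],[0,0,0,8,0,0,0],[0,0,0,8,0,0,0]],
])

```text
time: 14.48
tool_pos: [0.6232, 0.1639, 0.1363]
tool_rot: [0.0, 0.076, 0.997, -0.001]
contact_force: [1.1, -0.3, -1.2]
gripper_width: 0.5
grasp_force: 61.6
```

>>> shift_gripper([
  [[0,0,0,3,0,0,0],[0,0,0,0,0,0,0]],
])

```text
time: 14.72
tool_pos: [0.6227, 0.1639, 0.1215]
tool_rot: [-0.001, 0.076, 0.997, -0.001]
contact_force: [-0.3, 0.6, -0.7]
gripper_width: 0.502
grasp_force: 61.6
```

Run:
```python
from h import *
go(.627,.1645,.075,np.radians(81.1))
```

```text
{'d': array([-0.0042,  0.0013,  0.0465]), 'rv': array([-0.0015, -0.0016,  0.0039])}
```

>>> shift_gripper([
  [[0,-0.8,0.2,0,0,0,0],[0,0,0,6,0,0,0],[0,0,0,2.2,0,0,0],[0,0,0,0,0,0,0]],
])

```text
time: 15.22
tool_pos: [0.6282, 0.1648, 0.0823]
tool_rot: [0.001, 0.075, 0.997, -0.0]
contact_force: [-0.2, 0.2, -0.7]
gripper_width: 0.505
grasp_force: 61.6
```

>>> shift_gripper([
  [[0,0,0,0.8,0,0,0],[0,0,0,0.2,0,0,0],[0,0,0,0,0,0,0]],
])

```text
time: 15.6
tool_pos: [0.6286, 0.1649, 0.0778]
tool_rot: [0.001, 0.075, 0.997, -0.0]
contact_force: [-0.5, 0.4, -2.0]
gripper_width: 0.504
grasp_force: 61.6
```

>>> shift_gripper([
  [[0,0,0,0.6,0,0,0],[0,0,0,0.2,0,0,0],[0,0,0,0,0,0,0]],
])

```text
time: 15.98
tool_pos: [0.6295, 0.1649, 0.0754]
tool_rot: [0.002, 0.075, 0.997, -0.0]
contact_force: [-2.3, -1.7, 5.0]
gripper_width: 0.5
grasp_force: 62.2
```

>>> shift_gripper([
  [[0.6,0,0,-0.6,0,0,0],[0.8,0,0,0,0,0,0],[0.8,0,0,0,0,0,0],[0.8,0,0,-8,0,0,0],[0.8,0,0,-12,0,0,0]],
])

```text
time: 16.6
tool_pos: [0.626, 0.1646, 0.1739]
tool_rot: [-0.002, 0.075, 0.997, -0.001]
contact_force: [0.6, 0.0, 0.8]
gripper_width: 0.802
grasp_force: 0.0
```

>>> shift_gripper([
  [[1,0,0,-12,0,0,0.785],[1,0,0,0,0,0,0.785],[1,0,0,0,0,0,0.785],[1,0,0,0,0,0,0.785],[1,0,0,0,0,0,0.785]],
])

```text
time: 17.23
tool_pos: [0.6279, 0.165, 0.2359]
tool_rot: [0.001, 0.453, 0.891, -0.0]
contact_force: [0.2, -0.6, 0.3]
gripper_width: 0.993
grasp_force: 0.0
```

>>> shift_gripper([
  [[1,0,0,0,0,0,0],[1,0,0,0,0,0,0]],
])

```text
time: 17.48
tool_pos: [0.628, 0.165, 0.2361]
tool_rot: [0.001, 0.45, 0.893, -0.0]
contact_force: [0.1, -0.0, -0.1]
gripper_width: 0.998
grasp_force: 0.0
```

Run:
```python
from h import *
import pickle
p=manip.camera_params("wrist"); cv2.imwrite("pics/w4.png",manip.grab_frame("wrist")[:,:,::-1]); pickle.dump(p,open("w4.pkl","wb")); go(.4445,.228,.2,np.radians(36))
```

```text
{'d': array([ 0.1598, -0.1101,  0.0359]), 'rv': array([0.0009, 0.0014, 0.0084])}
```

View pics/w4.png

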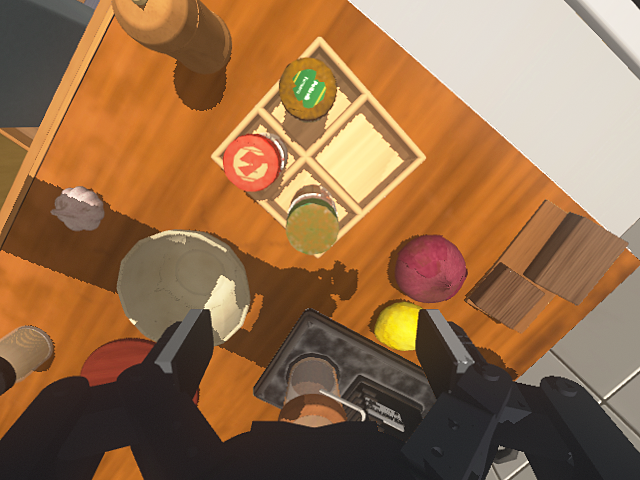

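Run:
```python
from cad import *
import pickle
cad(pickle.load(open("w4.pkl","rb")),[(318,257),(213,157),(319,38),(425,157)],dict(dark=((307,88),.115),red=((252,163),.116),green=((313,225),.115),bowl=((185,290),.068)))
```

```text
[[0.6637, 0.1254], [0.5186, 0.1478], [0.5397, 0.2928], [0.6855, 0.2717]] [0.6019 0.2094] -8.4
dark [0.5607 0.2482] rel [-0.0464  0.0324]
red [0.5583 0.1786] rel [-0.0386 -0.0369]
green [0.6269 0.1664] rel [ 0.0311 -0.0389]
bowl [0.5697 0.0216] rel [-0.0042 -0.1905]
(-0.041, 0.032) [0.566  0.2471]
(0.032, -0.041) [0.6275 0.1642]
(0.032, 0.032) [0.6382 0.2364]
```

>>> shift_gripper([
  [[1,8,-5.5,0,0,0,0],[1,8,-5.5,0,0,0,0],[1,8,-5.5,0,0,0,0],[1,8,-5.5,0,0,0,0],[1,0,0,0,0,0,0]],
])

```text
time: 18.15
tool_pos: [0.4424, 0.2295, 0.2361]
tool_rot: [0.001, 0.449, 0.893, 0.0]
contact_force: [0.4, -0.6, 1.0]
gripper_width: 1.002
grasp_force: 0.0
```

Run:
```python
from h import *
go(.4445,.228,.092,np.radians(36))
```

```text
{'d': array([-0.0022,  0.0006,  0.1441]), 'rv': array([0.0017, 0.0015, 0.0107])}
```

Both spice jars sit within tolerance. Now grip the mill.

>>> shift_gripper([
  [[1,-0.4,0.1,10,0,0,0.05],[1,0,0,10,0,0,0],[1,0,0,8.4,0,0,0],[1,0,0,0,0,0,0],[0.8,0,0,0,0,0,0]],
])

```text
time: 18.77
tool_pos: [0.448, 0.2274, 0.0959]
tool_rot: [0.002, 0.456, 0.89, 0.001]
contact_force: [0.8, -0.2, 0.6]
gripper_width: 0.817
grasp_force: 0.0
```

>>> shift_gripper([
  [[0.3,0,0,0,0,0,0],[0,0,0,0,0,0,0],[0,0,0,0,0,0,0],[0,0,0,0,0,0,0]],
])

```text
time: 19.27
tool_pos: [0.4484, 0.2278, 0.0975]
tool_rot: [0.003, 0.455, 0.89, 0.002]
contact_force: [-1.3, -0.5, 5.0]
gripper_width: 0.544
grasp_force: 60.5
```

>>> shift_gripper([
  [[0,0,0,-4,0,0,0],[0,0,0,-9,0,0,0],[0,0,0,-11,0,0,0],[0,0,0,-6,0,0,0],[0,0,0,0,0,0,0]],
])

```text
time: 19.9
tool_pos: [0.4481, 0.2279, 0.2484]
tool_rot: [0.004, 0.455, 0.89, 0.003]
contact_force: [0.1, 0.2, -2.5]
gripper_width: 0.542
grasp_force: 61.8
```

```bash
python3 - <<'E'
from h import *
go(.638,.237,.105,np.radians(36))
E
```

```text
{'d': array([-0.1032,  0.1581,  0.1452]), 'rv': array([ 0.009 ,  0.0041, -0.0032])}
```

Scaled: 0.0395 m is 7.9, -0.026 m is -5.2.

>>> shift_gripper([
  [[0,-5.2,7.9,0,0,0,0],[0,-5.2,7.9,0,0,0,0],[0,-5.2,7.9,0,0,0,0],[0,-5.2,7.9,0,0,0,0],[0,0,0,0,0,0,0]],
])

```text
time: 20.52
tool_pos: [0.6361, 0.2345, 0.2394]
tool_rot: [-0.001, 0.456, 0.89, -0.002]
contact_force: [-1.0, 0.4, -2.3]
gripper_width: 0.54
grasp_force: 62.3
```

>>> shift_gripper([
  [[0,0,0,0,0,0,0],[0,0,0,8,0,0,0],[0,0,0,7,0,0,0],[0,0,0,0,0,0,0]],
])

```text
time: 21.02
tool_pos: [0.6314, 0.2348, 0.1649]
tool_rot: [-0.002, 0.455, 0.89, -0.003]
contact_force: [-1.1, 0.6, -2.8]
gripper_width: 0.539
grasp_force: 62.4
```

Run:
```python
from h import *
go(.638,.237,.1075,np.radians(36))
```

```text
{'d': array([-0.0022,  0.007 ,  0.0574]), 'rv': array([-0.0068, -0.0016, -0.0028])}
```

Careful with the scale: shifts go in units of 5 mm and turns go in units of 0.2 rad. That gives: 0.03 m is 6, 0.015 m is 3, -0.005 rad is -0.025.

>>> shift_gripper([
  [[0,-0.6,1.4,0,-0.025,0,0],[0,0,0,0,0,0,0],[0,0,0,6,0,0,0],[0,0,0,3,0,0,0],[0,0,0,0,0,0,0]],
])

```text
time: 21.65
tool_pos: [0.6421, 0.2368, 0.123]
tool_rot: [0.001, 0.455, 0.89, 0.001]
contact_force: [0.6, -0.6, -1.3]
gripper_width: 0.544
grasp_force: 62.4
```

```bash
python3 - <<'E'
from h import *
go(.638,.237,.1075,np.radians(36))
E
```

```text
{'d': array([ 0.0025, -0.0033,  0.0155]), 'rv': array([ 0.0035,  0.0005, -0.0034])}
```

>>> shift_gripper([
  [[0,0,0,1.2,0,0,0],[0,0,0,0.2,0,0,0],[0,0,0,0,0,0,0]],
])

```text
time: 22.02
tool_pos: [0.6433, 0.2372, 0.1178]
tool_rot: [0.002, 0.455, 0.89, 0.003]
contact_force: [-0.7, -0.9, -2.5]
gripper_width: 0.539
grasp_force: 62.4
```

Scaled: 0.006 m is 1.2, -0.004 m is -0.8.

>>> shift_gripper([
  [[0,0.4,-0.8,1.2,0,0,0],[0,0,0,0.4,0,0,0],[0,0,0,0,0,0,0]],
])

```text
time: 22.4
tool_pos: [0.6383, 0.2363, 0.1088]
tool_rot: [0.002, 0.455, 0.89, 0.002]
contact_force: [-0.2, -0.0, -1.0]
gripper_width: 0.541
grasp_force: 62.4
```

>>> shift_gripper([
  [[0,0,0,0.6,0,0,0],[0,0,0,0,0,0,0]],
])

```text
time: 22.65
tool_pos: [0.6392, 0.2364, 0.1076]
tool_rot: [0.003, 0.455, 0.89, 0.003]
contact_force: [-1.2, -0.9, 2.5]
gripper_width: 0.54
grasp_force: 63.2
```

Scaled: -0.06 m is -12, -0.04 m is -8.

>>> shift_gripper([
  [[0.65,0,0,0.2,0,0,0],[0.8,0,0,0,0,0,0],[0.8,0,0,0,0,0,0],[0.8,0,0,-8,0,0,0],[0.8,0,0,-12,0,0,0]],
])

```text
time: 23.28
tool_pos: [0.6364, 0.2357, 0.203]
tool_rot: [-0.0, 0.456, 0.89, 0.0]
contact_force: [-0.1, 0.6, 1.1]
gripper_width: 0.798
grasp_force: 0.0
```

>>> shift_gripper([
  [[1,0,0,-12,0,0,0],[1,0,0,0,0,0,-0.785],[1,0,0,0,0,0,-0.785],[1,0,0,0,0,0,-0.785],[1,0,0,0,0,0,-0.785]],
])

```text
time: 23.9
tool_pos: [0.6377, 0.2361, 0.2652]
tool_rot: [0.003, 0.156, 0.988, 0.002]
contact_force: [-0.6, 0.5, 0.0]
gripper_width: 1.001
grasp_force: 0.0
```

>>> shift_gripper([
  [[1,0,0,0,0,0,-0.785],[1,0,0,0,0,0,-0.785],[1,0,0,0,0,0,0],[1,0,0,0,0,0,0]],
])

```text
time: 24.4
tool_pos: [0.6377, 0.236, 0.2652]
tool_rot: [0.003, 0.003, 1.0, 0.001]
contact_force: [-0.7, -0.2, -0.3]
gripper_width: 0.999
grasp_force: 0.0
```

Run:
```python
from h import *
import pickle
p=manip.camera_params("wrist"); cv2.imwrite("pics/w5.png",manip.grab_frame("wrist")[:,:,::-1]); pickle.dump(p,open("w5.pkl","wb")); go(.423,.007,.2,np.radians(90))
```

```text
{'d': array([ 0.2138, -0.2304,  0.0635]), 'rv': array([ 0.0023,  0.0058, -0.0056])}
```

View pics/w5.png

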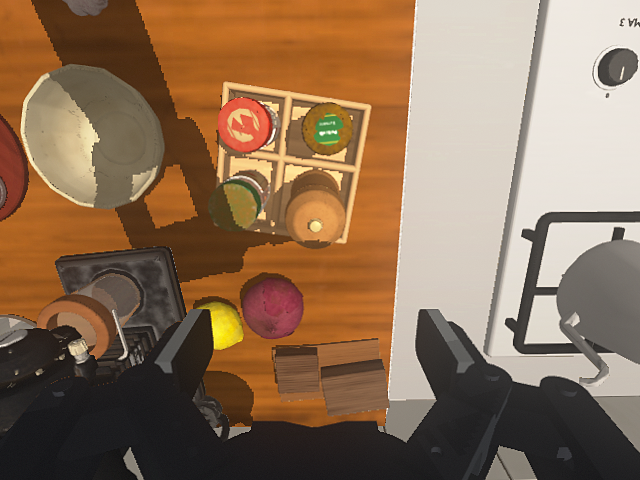

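Run:
```python
from cad import *
import pickle
cad(pickle.load(open("w5.pkl","rb")),[(213,225),(223,83),(370,104),(347,242)],dict(dark=((326,130),.115),red=((247,125),.116),green=((237,205),.115),mill=((316,226),.156),bowl=((92,136),.068)))
```

```text
[[0.6641, 0.123], [0.5173, 0.1465], [0.5378, 0.294], [0.6851, 0.2741]] [0.6011 0.2094] -8.1
dark [0.5619 0.2471] rel [-0.044   0.0317]
red [0.5575 0.1808] rel [-0.039  -0.0345]
green [0.626  0.1673] rel [ 0.0306 -0.0381]
mill [0.6344 0.2381] rel [0.029  0.0331]
bowl [0.5662 0.0191] rel [-0.0076 -0.1933]
(-0.041, 0.032) [0.565  0.2469]
(0.032, -0.041) [0.6269 0.1643]
(0.032, 0.032) [0.6373 0.2366]
```

>>> shift_gripper([
  [[1,7.1,-7.7,2,0,0,0],[1,7.1,-7.7,2,0,0,0],[1,7.1,-7.7,2,0,0,0],[1,7.1,-7.7,2,0,0,0],[1,7.1,-7.7,2,0,0,0]],
])

```text
time: 25.08
tool_pos: [0.4586, 0.0433, 0.2137]
tool_rot: [0.003, 0.002, 1.0, 0.001]
contact_force: [0.1, -0.1, 0.6]
gripper_width: 1.0
grasp_force: 0.0
```

>>> shift_gripper([
  [[1,7.1,-7.7,2,0,0.025,0],[1,0,0,10,0,0,0],[1,0,0,0,0,0,0],[1,0,0,0,0,0,0]],
])

```text
time: 25.58
tool_pos: [0.425, 0.0062, 0.155]
tool_rot: [0.001, 0.002, 1.0, 0.001]
contact_force: [-0.4, 0.5, 0.7]
gripper_width: 1.0
grasp_force: 0.0
```

Run:
```python
from h import *
go(.423,.007,.008,np.radians(90))
```

```text
{'d': array([0.0024, 0.0004, 0.147 ]), 'rv': array([ 0.0021,  0.0022, -0.0038])}
```

Scaled: 0.01 m is 2, 0.05 m is 10.

>>> shift_gripper([
  [[1,0.5,0,10,0,0,0],[1,0,0,10,0,0,0],[1,0,0,7,0,0,0],[1,0,0,2,0,0,0],[1,0,0,0,0,0,0]],
])

```text
time: 26.2
tool_pos: [0.4233, 0.0065, 0.0099]
tool_rot: [0.001, 0.002, 1.0, 0.001]
contact_force: [-0.5, 0.5, -0.5]
gripper_width: 0.998
grasp_force: 0.0
```

>>> shift_gripper([
  [[0.5,0,0,0,0,0,0],[0,0,0,0,0,0,0],[0,0,0,0,0,0,0],[0,0,0,0,0,0,0]],
])

```text
time: 26.7
tool_pos: [0.4272, 0.0059, 0.0164]
tool_rot: [0.004, 0.002, 1.0, 0.001]
contact_force: [-13.1, 2.1, 41.0]
gripper_width: 0.246
grasp_force: 56.6
```

>>> shift_gripper([
  [[0,0,0,-6,0,0,0],[0,0,0,-10,0,0,0],[0,0,0,-12,0,0,0],[0,0,0,0,0,0,0]],
])

```text
time: 27.2
tool_pos: [0.4256, 0.0055, 0.1552]
tool_rot: [0.007, 0.002, 1.0, 0.0]
contact_force: [0.5, -0.9, -0.1]
gripper_width: 0.003
grasp_force: 0.0
```

```bash
python3 - <<'E'
from h import *
go(.567,.0185,.04,np.radians(90))
E
```

```text
{'d': array([-0.1398,  0.0135,  0.117 ]), 'rv': array([ 0.0002,  0.0132, -0.0039])}
```

Scaled: -0.05 m is -10, 0.013 rad is 0.065.

>>> shift_gripper([
  [[1,0,0,-10,0,0.065,0],[1,0,0,0,0,0,0],[1,0,0,0,0,0,0]],
])

```text
time: 27.58
tool_pos: [0.4213, 0.006, 0.1976]
tool_rot: [-0.007, 0.002, 1.0, 0.001]
contact_force: [0.2, 0.1, -0.8]
gripper_width: 0.639
grasp_force: 0.0
```

Run:
```python
from h import *
import pickle
p=manip.camera_params("wrist"); cv2.imwrite("pics/w6.png",manip.grab_frame("wrist")[:,:,::-1]); pickle.dump(p,open("w6.pkl","wb"))
```

```text
(no output)
```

View pics/w6.png

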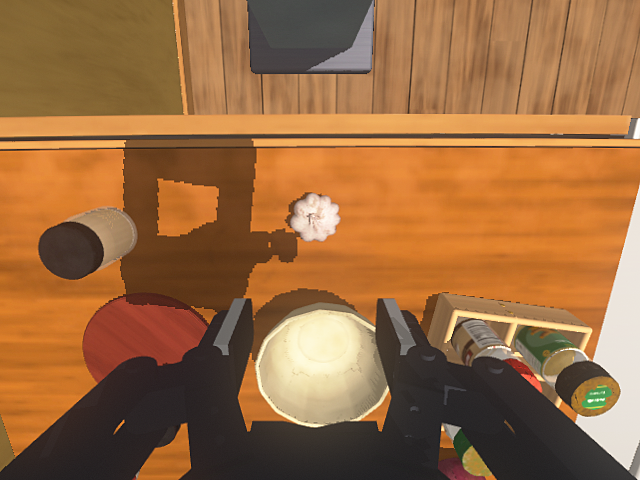

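Run:
```python
from h import *
import pickle
p=pickle.load(open("w6.pkl","rb"))
print("garlic",onz(p,(314.5,217),.025),"apr lid",onz(p,(71,249),.076),"bowl",onz(p,(322,363),.068))
g=onz(p,(314.5,217),.025)
go(g[0],g[1],-.001,np.radians(90))
```

```text
garlic [0.42341752 0.0071227  0.025     ] apr lid [ 0.43870004 -0.20191311  0.076     ] bowl [0.5590094  0.01397777 0.068     ]
{'d': array([-0.0055,  0.0005,  0.1978]), 'rv': array([ 0.0027, -0.0146, -0.0039])}
```

>>> shift_gripper([
  [[1,-0.6,0.2,12,0,-0.04,0],[1,0,0,12,0,0,0],[1,0,0,10,0,0,0],[1,0,0,5.6,0,0,0],[1,0,0,0,0,0,0]],
])

```text
time: 28.25
tool_pos: [0.4192, 0.0081, -0.0035]
tool_rot: [-0.007, 0.002, 1.0, 0.002]
contact_force: [0.1, -0.1, 0.6]
gripper_width: 0.997
grasp_force: 0.0
```

Run:
```python
from h import *
go(.4234,.007,-.002,np.radians(90))
```

```text
{'d': array([-0.0042, -0.0011, -0.0015]), 'rv': array([ 0.0037, -0.0133, -0.004 ])}
```

>>> shift_gripper([
  [[0.7,0,0,0,0,0,0],[0.5,0,0,0,0,0,0],[0.4,0,0,0,0,0,0],[0,0,0,0,0,0,0]],
])

```text
time: 28.75
tool_pos: [0.428, 0.0073, 0.0057]
tool_rot: [0.002, 0.002, 1.0, 0.001]
contact_force: [-1.7, 1.6, 18.1]
gripper_width: 0.442
grasp_force: 55.2
```

>>> shift_gripper([
  [[0,0,0,0,0,0,0]],
])

```text
time: 28.88
tool_pos: [0.428, 0.0073, 0.0057]
tool_rot: [0.002, 0.002, 1.0, 0.001]
contact_force: [-3.0, 2.4, 17.3]
gripper_width: 0.441
grasp_force: 55.2
```

>>> shift_gripper([
  [[0,0,0,-4,0,0,0],[0,0,0,0,0,0,0]],
])

```text
time: 29.12
tool_pos: [0.4258, 0.0071, 0.023]
tool_rot: [0.001, 0.002, 1.0, 0.001]
contact_force: [-0.0, 0.2, 0.2]
gripper_width: 0.402
grasp_force: 51.2
```

Scaled: -0.03 m is -6, -0.02 m is -4.

>>> shift_gripper([
  [[0,0,0,-4,0,0,0],[0,0,0,0,0,0,0],[0,0,0,-6,0,0,0],[0,0,0,0,0,0,0]],
])

```text
time: 29.62
tool_pos: [0.4251, 0.007, 0.0716]
tool_rot: [-0.0, 0.002, 1.0, 0.001]
contact_force: [0.6, -0.0, -0.5]
gripper_width: 0.397
grasp_force: 51.4
```

>>> shift_gripper([
  [[0,0,0,-6,0,0,0],[0,0,0,-6,0,0,0],[0,0,0,0,0,0,0]],
])

```text
time: 30.0
tool_pos: [0.4252, 0.0069, 0.1314]
tool_rot: [-0.0, 0.002, 1.0, 0.001]
contact_force: [0.3, 0.2, -0.2]
gripper_width: 0.403
grasp_force: 51.4
```

Run:
```python
from h import *
go(.566,.0185,.155,np.radians(90))
```

```text
{'d': array([-0.1407,  0.0122, -0.0237]), 'rv': array([ 0.0018, -0.0007, -0.0039])}
```

>>> shift_gripper([
  [[0,-7,0.6,-1,0,0,0],[0,-7,0.6,0,0,0,0],[0,-7,0.6,0,0,0,0],[0,-7,0.6,0,0,0,0],[0,0,0,0,0,0,0]],
])

```text
time: 30.62
tool_pos: [0.564, 0.0187, 0.1316]
tool_rot: [-0.004, 0.002, 1.0, 0.001]
contact_force: [-0.1, -0.1, -1.2]
gripper_width: 0.4
grasp_force: 51.4
```

>>> shift_gripper([
  [[0,0,0,0,0,0,0],[0,0,0,8,0,0,0],[0,0,0,5,0,0,0],[0,0,0,3,0,0,0],[0,0,0,0,0,0,0]],
])

```text
time: 31.25
tool_pos: [0.5621, 0.0188, 0.0536]
tool_rot: [-0.003, 0.002, 1.0, 0.001]
contact_force: [0.6, 0.1, -0.3]
gripper_width: 0.396
grasp_force: 51.4
```

Run:
```python
from h import *
go(.566,.0185,.045,np.radians(90))
```

```text
{'d': array([-0.0039, -0.0003,  0.0086]), 'rv': array([ 0.0025, -0.0068, -0.004 ])}
```

Release, rise, and look.

>>> shift_gripper([
  [[0,-0.6,0,2.4,0,0,0],[0,0,0,0,0,0,0],[0.55,0,0,0,0,0,0],[0.6,0,0,0,0,0,0],[0.6,0,0,0,0,0,0]],
])

```text
time: 31.88
tool_pos: [0.5669, 0.0188, 0.0433]
tool_rot: [-0.002, 0.002, 1.0, 0.001]
contact_force: [-0.8, -0.5, -1.2]
gripper_width: 0.605
grasp_force: 0.0
```

>>> shift_gripper([
  [[0.6,0,0,-10,0,0,0],[0.8,0,0,-12,0,0,0],[1,0,0,-12,0,0,0],[1,6,-9,0,0,0,0],[1,6,-9,0,0,0,0]],
])

```text
time: 32.5
tool_pos: [0.507, -0.0722, 0.2147]
tool_rot: [-0.001, 0.001, 1.0, 0.001]
contact_force: [1.0, 0.1, -0.4]
gripper_width: 1.0
grasp_force: 0.0
```

>>> shift_gripper([
  [[1,0,0,0,0,0,0],[1,0,0,0,0,0,0]],
])

```text
time: 32.75
tool_pos: [0.5071, -0.0713, 0.2132]
tool_rot: [-0.002, 0.002, 1.0, 0.001]
contact_force: [0.1, 1.1, 0.4]
gripper_width: 1.0
grasp_force: 0.0
```

Run:
```python
from h import *
import pickle
p=manip.camera_params("wrist"); cv2.imwrite("pics/w7.png",manip.grab_frame("wrist")[:,:,::-1]); pickle.dump(p,open("w7.pkl","wb"))
```

```text
(no output)
```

View pics/w7.png

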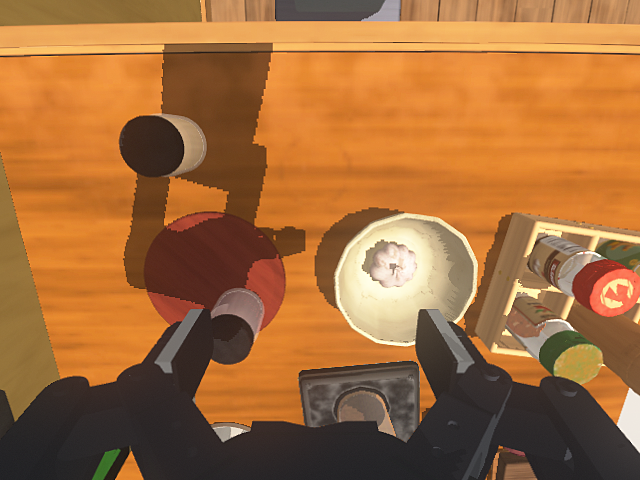

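Run:
```python
from h import *
import pickle
p=pickle.load(open("w7.pkl","rb"))
print("garlic",onz(p,(393,267),.03),"bowl",onz(p,(405,278),.068))
L,Rr,N=onz(p,(145,275),.012),onz(p,(285,270),.012),onz(p,(212,211),.012); print("coaster L,R,near",L,Rr,N,"->",N[0]+.079,(L+Rr)[1]/2)
print("plum lid",onz(p,(233,338),.084),"apr lid",onz(p,(152,146),.076))
go(.4415,-.204,.2,np.radians(135));go(.4415,-.204,.2,np.radians(45))
```

```text
garlic [0.56778853 0.01236465 0.03      ] bowl [0.56382645 0.01536784 0.068     ]
coaster L,R,near [ 0.5836293  -0.25980701  0.012     ] [ 0.57806873 -0.10293356  0.012     ] [ 0.51095334 -0.17788271  0.012     ] -> 0.5899533369969236 -0.18137028575292177
plum lid [ 0.61825143 -0.1482067   0.084     ] apr lid [ 0.44161915 -0.20389135  0.076     ]
{'d': array([ 0.0653, -0.1334,  0.013 ]), 'rv': array([ 0.004 , -0.0026, -0.7888])}
{'d': array([ 0.0653, -0.1334,  0.013 ]), 'rv': array([ 0.001 , -0.0047,  0.782 ])}
```

Scaled: 0.05 m is 10, -0.0445 m is -8.9.

>>> shift_gripper([
  [[1,4.4,-8.9,2,0,0,0],[1,4.4,-8.9,2,0,0,0],[1,4.2,-8.9,2,0,0,0],[1,0,0,10,0,0,0],[1,0,0,0,0,0,0]],
])

```text
time: 33.42
tool_pos: [0.4388, -0.2023, 0.1286]
tool_rot: [-0.006, 0.002, 1.0, 0.004]
contact_force: [-1.2, 1.0, 0.7]
gripper_width: 0.999
grasp_force: 0.0
```

Run:
```python
from h import *
go(.4415,-.204,.017,np.radians(90))
```

```text
{'d': array([-0.004 , -0.0026,  0.1116]), 'rv': array([ 0.0077, -0.0118, -0.0033])}
```

Scaled: 0.04 m is 8, 0.03 m is 6.

>>> shift_gripper([
  [[1,-0.4,-0.4,8,0,0,0],[1,0,0,8,0,0,0],[1,0,0,6,0,0,0],[1,0,0,0,0,0,0],[0.7,0,0,0,0,0,0]],
])

```text
time: 34.05
tool_pos: [0.4446, -0.2066, 0.0253]
tool_rot: [-0.001, 0.001, 1.0, 0.0]
contact_force: [-0.1, 0.2, 0.2]
gripper_width: 0.817
grasp_force: 0.0
```

>>> shift_gripper([
  [[0.4,0,0,0,0,0,0],[0,0,0,0,0,0,0],[0,0,0,0,0,0,0],[0,0,0,0,0,0,0]],
])

```text
time: 34.55
tool_pos: [0.4446, -0.2074, 0.0262]
tool_rot: [-0.0, 0.002, 1.0, -0.0]
contact_force: [-0.9, 1.7, 6.7]
gripper_width: 0.568
grasp_force: 60.3
```

>>> shift_gripper([
  [[0,0,0,-4,0,0,0],[0,0,0,-8,0,0,0],[0,0,0,-4,0,0,0],[0,0,0,0,0,0,0]],
])

```text
time: 35.05
tool_pos: [0.4447, -0.2074, 0.1059]
tool_rot: [0.0, 0.002, 1.0, -0.0]
contact_force: [-0.3, -0.2, -1.6]
gripper_width: 0.565
grasp_force: 61.4
```

```bash
python3 - <<'E'
from h import *
go(.562,-.210,.035,np.radians(90))
E
```

```text
{'d': array([-0.1173, -0.002 ,  0.071 ]), 'rv': array([-0.001 ,  0.0008, -0.0038])}
```

>>> shift_gripper([
  [[0,-7.8,-0.2,0,0,0,0],[0,-7.8,-0.2,0,0,0,0],[0,-7.8,0,0,0,0,0],[0,0,0,0,0,0,0],[0,0,0,0,0,0,0]],
])

```text
time: 35.67
tool_pos: [0.5587, -0.2083, 0.1009]
tool_rot: [-0.003, 0.002, 1.0, 0.002]
contact_force: [0.0, 0.6, -2.5]
gripper_width: 0.571
grasp_force: 60.9
```

>>> shift_gripper([
  [[0,0,0,6,0,0,0],[0,0,0,3.6,0,0,0],[0,0,0,0,0,0,0],[0,0,0,0,0,0,0]],
])

```text
time: 36.17
tool_pos: [0.56, -0.209, 0.0552]
tool_rot: [-0.002, 0.002, 1.0, 0.001]
contact_force: [1.0, 0.1, -1.9]
gripper_width: 0.566
grasp_force: 60.9
```

Run:
```python
from h import *
go(.562,-.210,.0382,np.radians(90))
```

```text
{'d': array([-0.0021, -0.0011,  0.017 ]), 'rv': array([ 0.0019, -0.0033, -0.0041])}
```

Scaled: 0.01 m is 2, 0.004 m is 0.8.

>>> shift_gripper([
  [[0,-0.4,0,2,0,0,0],[0,0,0,0.8,0,0,0],[0,0,0,0,0,0,0]],
])

```text
time: 36.55
tool_pos: [0.5614, -0.2084, 0.0398]
tool_rot: [-0.003, 0.002, 1.0, 0.001]
contact_force: [-1.3, 0.7, -1.7]
gripper_width: 0.572
grasp_force: 60.9
```

>>> shift_gripper([
  [[0,0,0,0.6,0,0,0],[0,0,0,0.2,0,0,0],[0,0,0,0,0,0,0]],
])

```text
time: 36.92
tool_pos: [0.5624, -0.2089, 0.0384]
tool_rot: [-0.002, 0.002, 1.0, 0.001]
contact_force: [-2.7, 1.2, 6.7]
gripper_width: 0.57
grasp_force: 62.4
```

Scaled: -0.06 m is -12, -0.04 m is -8.

>>> shift_gripper([
  [[0.65,0,0,0,0,0,0],[0.8,0,0,0,0,0,0],[0.8,0,0,0,0,0,0],[0.8,0,0,-8,0,0,0],[0.8,0,0,-12,0,0,0]],
])

```text
time: 37.55
tool_pos: [0.5602, -0.208, 0.1345]
tool_rot: [-0.005, 0.002, 1.0, 0.003]
contact_force: [0.5, 0.3, -0.2]
gripper_width: 0.799
grasp_force: 0.0
```

>>> shift_gripper([
  [[1,0,0,-12,0,0,0],[1,10,4,-6,0,0,0],[1,12,4,-6,0,0,0],[1,0,12,-6,0,0,0],[1,0,12,0,0,0,0]],
])

```text
time: 38.17
tool_pos: [0.4603, -0.0547, 0.2853]
tool_rot: [0.001, 0.003, 1.0, 0.0]
contact_force: [0.8, 0.9, -0.1]
gripper_width: 1.004
grasp_force: 0.0
```

>>> shift_gripper([
  [[1,0,0,0,0,0,0],[1,0,0,0,0,0,0]],
])

```text
time: 38.42
tool_pos: [0.4597, -0.0552, 0.2816]
tool_rot: [-0.002, 0.002, 1.0, 0.001]
contact_force: [0.4, -0.1, 0.6]
gripper_width: 0.999
grasp_force: 0.0
```

Run:
```python
from h import *
a=cv2.resize(manip.grab_frame("scene")[130:340,190:480,::-1],None,fx=1.38,fy=1.38);b=cv2.resize(manip.grab_frame("side")[150:430,170:430,::-1],None,fx=1.38,fy=1.38)
w=manip.grab_frame("wrist")[:,:,::-1]
import pickle;pickle.dump(manip.camera_params("wrist"),open("w8.pkl","wb"));cv2.imwrite("pics/w8.png",w)
c=np.zeros((386,800,3),np.uint8); c[:a.shape[0],:400]=a[:,:400]; c[:386,420:420+b.shape[1]]=b[:386]; cv2.imwrite("pics/c8.png",c)
```

```text
(no output)
```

View pics/c8.png

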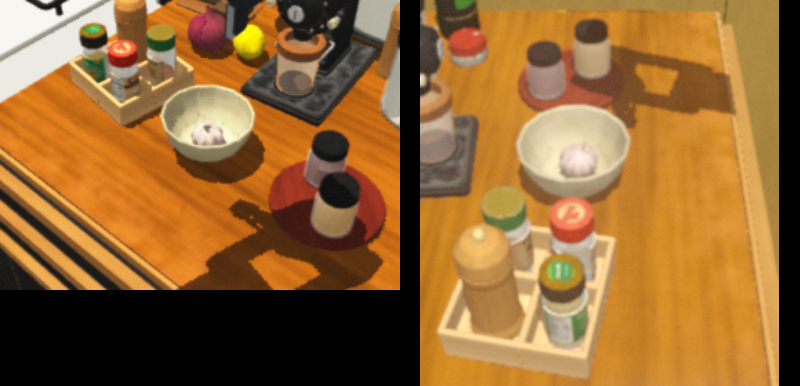

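View pics/w8.png

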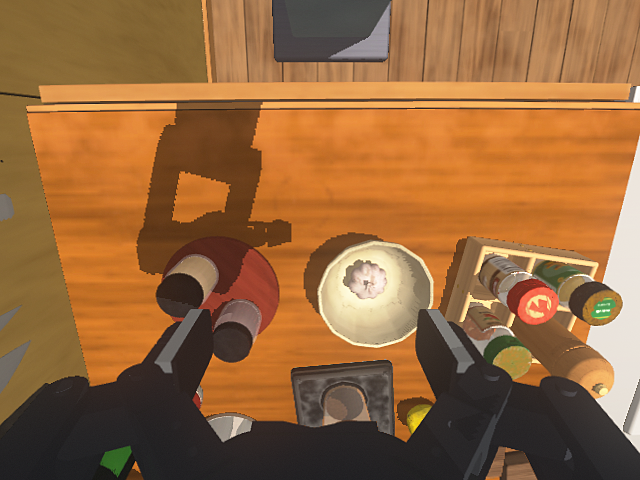

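Run:
```python
from h import *
import pickle
p=pickle.load(open("w8.pkl","rb")); a=onz(p,(180,292),.088);b=onz(p,(235,342),.084)
L,Rr,N=onz(p,(156,300),.012),onz(p,(280,297),.012),onz(p,(215,236),.012); c=np.array([N[0]+.079,(L+Rr)[1]/2])
print(a,b,c,np.hypot(*(a[:2]-c)),np.hypot(*(b[:2]-c)))
print(manip.state()["joint_vel"].round(3)); print(manip.job_done())
```

```text
[ 0.55284341 -0.20472337  0.088     ] [ 0.61977188 -0.14929492  0.084     ] [ 0.5898429  -0.18626428] 0.04134851953985287 0.04756550407132491
[-0.002  0.001 -0.002  0.001  0.001  0.002]
the job is handed in; nothing more can be done
None
```

The job is handed in with all five things placed: both spice jars and the mill in their caddy bays, the garlic in the bowl (the first grip slipped off it; the second held), and the apricot jar on the coaster 41 mm from its centre; the last pictures show everything in place, but no verdict came back.

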